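# Push the row of kiln props home and close the keeper

## Task

Push the row of four kiln props along the wooden rail, as one unbroken row, until the first is home against the end stop and all of them touch. Then push the steel keeper fully closed across the rail behind the last prop. Only push with the fingers: pick nothing up, keep the props standing flat in the rail, and leave the jar, cup and brush beside it where they are.

Things in the scene. Friction and masses are not known exactly. Their poses are not given: they have to be found in the camera images.
- prop_rail: fixed wooden rail, an open straight channel 400 mm long, 47 mm wide inside; floor top 8 mm, tops of its 8 mm side walls 24 mm above the table. Origin: centre of the underside, on the table; z up, +y along the rail to the end stop, -x the keeper's (robot's) side; the -y end is open. Row home: prop centres at rail y = 150, 100, 50, 0 mm, back of the row at y = -25 mm
- stop_face (a point): point on the inner face of the end stop (upright wooden block across the channel's +y end, 25 mm thick, 55 mm tall), on the channel's centreline, 30 mm above the table, at rail x = 0, y = +175 mm
- kiln_prop_1: first in the row, nearest the end stop: buff refractory kiln prop standing on end, 44 mm wide across the rail, 50 mm along it, 44 mm tall, with an upright 18 mm round bore; about 150 g (varies). Origin at the centre of its underside, z up, y along the rail towards the end stop. The row starts some 45 to 95 mm short of the stop.
- kiln_prop_2: second in the row, touching or within 1 mm of its neighbours: buff refractory kiln prop standing on end, 44 mm wide across the rail, 50 mm along it, 44 mm tall, with an upright 18 mm round bore; about 150 g (varies). Origin at the centre of its underside, z up, y along the rail towards the end stop. 
- kiln_prop_3: third in the row: buff refractory kiln prop standing on end, 44 mm wide across the rail, 50 mm along it, 44 mm tall, with an upright 18 mm round bore; about 150 g (varies). Origin at the centre of its underside, z up, y along the rail towards the end stop. 
- kiln_prop_4: last in the row, farthest from the stop; its free end, 25 mm behind its origin, is where the row is pushed: buff refractory kiln prop standing on end, 44 mm wide across the rail, 50 mm along it, 44 mm tall, with an upright 18 mm round bore; about 150 g (varies). Origin at the centre of its underside, z up, y along the rail towards the end stop. 
- keeper (a joint): angle of the keeper, a straight steel bar on edge that swings level. 0: it lies along the rail outside the wall, pointing away from the end stop; negative (to -0.5): swung further out; +1.571: fully closed, square across the channel, at its end of travel, 4 mm behind a row that is home (it cannot close otherwise). Closes anticlockwise seen from above; a firm pivot, friction 0.12 N m; stays where it is left
- keeper_pivot (a point): on the keeper's upright pivot axis, 38 mm above the table, at rail x = -42, y = -35 mm. The bar is 12 mm thick, 24 mm tall, 26 to 50 mm above the table and reaches 75 mm from this axis. Closed, it rests by a small steel pin on the far wall (top 38 mm high)
- keeper_end (a point): middle of the rounded free end of the keeper bar, 69 mm from the pivot axis, 38 mm above the table
- grey_jar: loose bystander: glaze jar with a screw lid, 50 mm diameter, 74 mm tall, beyond the rail; origin at the centre of its underside. To be left alone.
- slip_cup: loose bystander: small glazed cup, 69 mm diameter, 52 mm tall, on the robot's side of the rail near the end stop; origin at the centre of its underside. To be left alone.
- scrub_brush: loose bystander: scrubbing brush, 85 x 30 x 22 mm, beyond the rail; origin at the centre of its underside. To be left alone.
Things that resemble listed ones, but are neither listed nor needed, are in the scene too. Leave any green look-alike of the kiln_prop_4 alone.

How it is judged:
By the outcome, as a careful person would: the job done as asked, in the order asked, and still so for the second after the job is handed in, with the robot touching nothing.
It also fails if it takes over 64 s, if anything falls off the work surface, if the arm or the gripper's body presses on something with over 40 N, if the wrist force passes 120 N, or if a joint passes its speed limit or range.

## Robot

A 6-joint arm with a two-finger parallel gripper is mounted at the origin on a cart in front of the work surface, level with it; the furniture and walls round the work are solid. World frame = base frame: x ahead of the robot, y to its left, z up, the work surface at z = 0. Lengths are in m, angles in rad, forces in N, time in s.
With the tool pointing down it reaches from about 0.275 to 1 m from the base axis. Payload 8.4 kg.
Tool frame: the origin (TCP) lies midway between the tips of the shut fingers; the grasp point (between the pads) lies 19 mm behind it; z points along the fingers, y is the line along which they close (so a half turn about z gives the same grasp; the last joint's range is limited). The gripper opens to 85 mm and grips with 20 to 120 N. Pads are 22 mm wide; open, the fingers measure 114 mm over their backs; the gripper's body (76 mm by 85 mm) begins 54 mm behind the grasp point. The pads swing forward as they close: fully open they stand 13 mm farther back than shut.
Start: joints at [-1.104, 0.353, 1.633, -0, 1.155, -0.002], TCP at [0.282, -0.558, 0.231] pointing down, gripper open.
Joint ranges: [-2.63, 2.63], [-0.92, 2.1], [0.06, 2.66], [-1.3, 4.44], [0, 2.69], [-3.02, 3.02]. Speed limits (rad/s): [2.22, 2.22, 2.79, 3.14, 3.14, 3.14].

## Interface

Orientations are given as a unit quaternion [x, y, z, w].
In Python, from workcell import robot gives the robot as it stands. The module is installed in compiled form; this text tells all that it offers.
- The arm moves only by the tool jog_arm, never from a script. Its argument "steps" is one flat list of numbers, 5 for each row, row after row: the shift along the tool's x, y, z scaled (see below), then the turn about the tool's z scaled (see below), then the closure, from -1 (fully open) to 1 (shut). A call has 1 to 5 rows; each row is the pose to reach, as a shift and turn from the pose commanded when the call began, along the tool's axes at that moment; what a row does not reach only later rows make up. The controller multiplies each number of a shift by 150 mm and each number of a turn by 90 degrees. A row lasts 1/10 s, in which the tool goes at most 50 mm and 8.59 degrees, less where a joint would pass 70% of its speed; a pose out of reach is approached as far as the arm can. A call with a number of a shift or a turn outside -1 to 1 is refused whole. A call with a gripper value outside its range is refused whole. The fingers move at their own pace and stop on an object; "grip_force" is the grip in N (left out, the last holds). Time passes only in rows, so rows that repeat a pose let the fingers close. It gives the time, the measured TCP pose, the force, the opening and the grip force at its end, in the units of the state.
- robot.get_state(): the state, without advancing time (a new reading comes with each control period).
- robot.read_camera(name): name is "scene" or "top" or "wrist"; returns a dict with "pixels" (384x512x3 uint8, red, green, blue), "fx", "fy", "cx", "cy" (pixels), "R" (3x3) and "t" (3): a world point X has camera coordinates R X + t; the wrist camera has in their place "mount" (4x4, takes a point from camera to tool coordinates, whose origin is the TCP and whose axes are the flange's). Camera axes: x right, y down, z forward; pixel columns grow to the right and rows downward; lengths in m; the calibration is good to about 2 mm. A picture is of the moment at which its call begins: read the wrist's pose just before it. There is no depth.
- robot.close_job(): hands the job in; it is judged then, once.
The state is a dict: "time_s": time; "joint_positions": joint angles; "qd": joint speeds; "joint_efforts": joint torques, N m; "eef_pos": TCP position; "tool_rot": TCP orientation; "wrist_force": force on the tool from outside, world axes, zero at the start; "torque": the same for the moment, N m; "gripper_width": opening from 0.0 (shut) to 1.0 (fully open); "gripper_force": force on a finger pad.
Only numpy, scipy, OpenCV 4.12 (cv2) and the standard library are available. Lean on these libraries where they do the work, as an engineer would, in place of code of your own. Each camera call takes 0.05 s, during which the arm holds its last target. There are 200 camera calls.

## Working session

There is one attempt and no reset: what is moved stays moved. The work goes in short steps, Python scripts to look and compute and a tool call to move; the robot and the scene stay as the last step left them, time stands still between calls to the robot, and variables do not carry over. Pictures are saved under pics/ and viewed, at most 10 in all, crops included, and the job is handed in when it is done.

Besides the shell and the picture viewer there is one more tool, called after "Emit:" in YAML: its name, and indented under it one key for each argument. jog_arm: Moves the arm, as the interface text tells. Shifts and turns lie within -1 to 1; 1 stands for 150 mm of shift or 90 degrees of turn. Its arguments: {"type":"object","properties":{"steps":{"type":"array"},"grip_force":{"type":"number"}},"required":["steps"]}

```bash
mkdir -p pics; cat > h.py <<'E'
import numpy as np,cv2
from workcell import robot
def ray(c,u,v,z):
    R=np.array(c["R"]);t=np.array(c["t"]);o=-R.T@t
    d=R.T@np.array([(u-c["cx"])/c["fx"],(v-c["cy"])/c["fy"],1]);return o+d*(z-o[2])/d[2]
def proj(c,X):
    p=np.array(c["R"])@np.array(X)+np.array(c["t"]);return c["fx"]*p[0]/p[2]+c["cx"],c["fy"]*p[1]/p[2]+c["cy"]
def save(c,n): cv2.imwrite("pics/"+n,cv2.cvtColor(c["pixels"],cv2.COLOR_RGB2BGR))
E
python3 - <<'E'
from h import *
import pickle
s=robot.get_state();print(s)
for n in("top","scene"):
    c=robot.read_camera(n);save(c,n+"0.png");pickle.dump(c,open(n+".pkl","wb"));print(n,c["fx"],np.round(-np.array(c["R"]).T@np.array(c["t"]),3),np.round(c["R"],2).tolist())
E
```

```text
{'time_s': 0.0, 'joint_positions': array([-1.10443336e+00,  3.53639209e-01,  1.63417347e+00, -3.00581594e-06,
        1.15518539e+00, -2.39468828e-03]), 'qd': array([ 0.0007997 , -0.0012101 , -0.00118592,  0.0019462 ,  0.00119527,
       -0.00089175]), 'joint_efforts': array([-1.69468811e-03, -6.05248117e+01, -3.42063081e+01,  1.50659880e-04,
        9.57126467e-03,  4.17275567e-05]), 'eef_pos': array([ 0.2821414 , -0.55713901,  0.23055043]), 'tool_rot': array([ 9.72658408e-01,  2.32239374e-01, -1.62897484e-04, -6.83571747e-04]), 'wrist_force': array([-0.78763874,  0.12645601, -0.06328858]), 'torque': array([ 0.0142392 , -0.03272471,  0.01221171]), 'gripper_force': 0.0, 'gripper_width': 0.9997875584278719}
top 395.1161315804222 [ 0.513 -0.025  1.065] [[0.01, -1.0, -0.03], [-1.0, -0.0, -0.1], [0.1, 0.03, -0.99]]
scene 363.1024844435342 [0.206 0.542 0.609] [[-0.81, -0.59, 0.01], [-0.38, 0.51, -0.78], [0.45, -0.63, -0.63]]
```

View pics/top0.png

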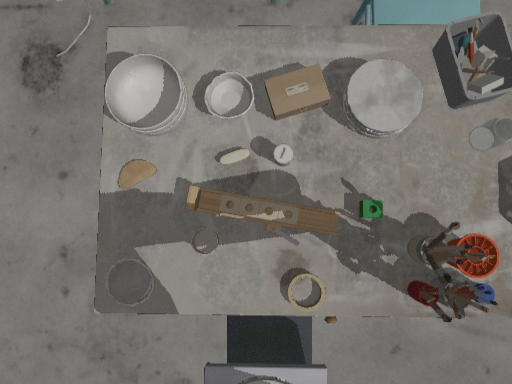

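View pics/scene0.png

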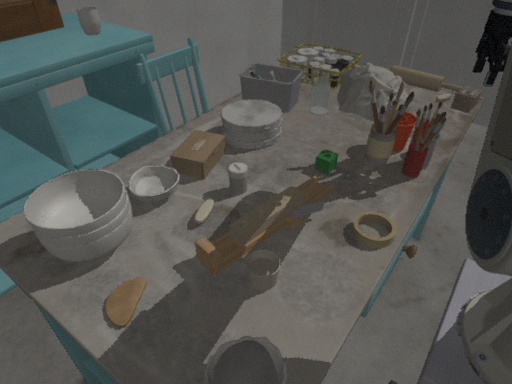

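The top view shows the rail from about (190,195), its stop end, to (337,222), with bores at (230,204), (249,208), (269,211) and (289,214). The cup is at (205,240), the jar at (283,154), and the green look-alike at (371,208). I'll enlarge the rail next.

```bash
python3 - <<'E'
from h import *
import pickle
c=pickle.load(open("top.pkl","rb"));p=c["pixels"][175:250,180:350]
p=cv2.resize(p,None,fx=4.7,fy=4.7,interpolation=cv2.INTER_CUBIC);p=np.clip(p.astype(float)*1.7,0,255).astype(np.uint8)
d=pickle.load(open("scene.pkl","rb"));q=d["pixels"][165:285,185:345]
q=cv2.resize(q,None,fx=4.7,fy=4.7,interpolation=cv2.INTER_CUBIC)[:,:799];q=np.clip(q.astype(float)*1.7,0,255).astype(np.uint8)
cv2.imwrite("pics/topc.png",p[:,:,::-1]);cv2.imwrite("pics/scenec.png",q[:,:,::-1])
E
```

```text
(no output)
```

View pics/topc.png

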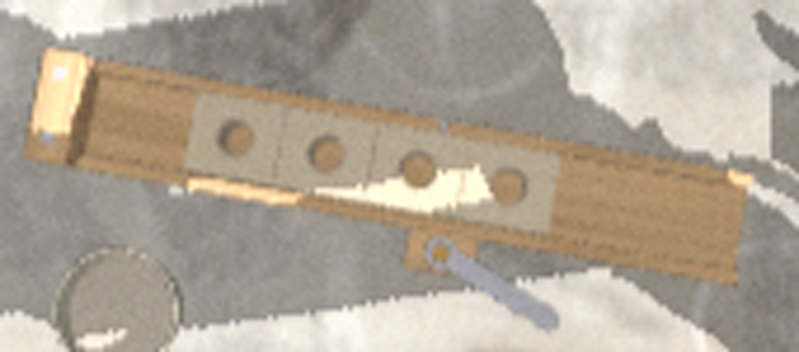

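View pics/scenec.png

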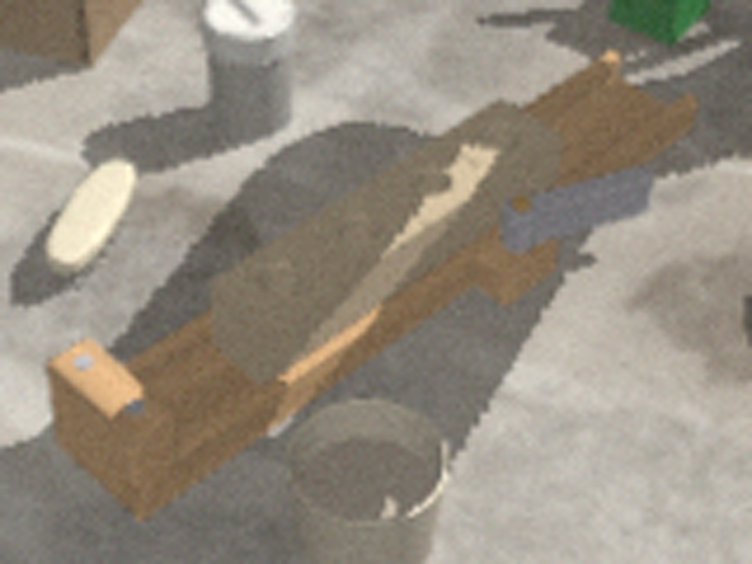

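The crops show the bore centres at (237,138), (326,154), (417,170) and (507,187), and the row's back edge near (554,193). The keeper pivot is at (440,253) and its end at (548,318), swung outward. The open rail end runs (750,185)-(737,283).

```bash
cat > m.py <<'E'
from h import *
import pickle
c=pickle.load(open("top.pkl","rb"))
P=lambda u,v,z:ray(c,180+u/4.7-.4,175+v/4.7-.4,z)[:2]
B=[P(*b,.052) for b in((237,138),(326,154),(417,170),(507,187))]
piv=P(440,253,.05);ke=P(553,320,.05);op=(P(750,185,.024)+P(737,283,.024))/2
ey=B[0]-B[3];ey/=np.linalg.norm(ey);ex=np.array([ey[1],-ey[0]])
ctr=np.mean(B,axis=0)
# rail angle also from bore line to open end; origin along y from pivot and open end
yo=[(piv@ey)+.035,(op@ey)+.2, P(81,112,.055)@ey-.175]
o=ctr+ey*(np.mean(yo)-ctr@ey)
if __name__=="__main__":
    print("bores",np.round(B,4).tolist(),"ey",ey,np.degrees(np.arctan2(ey[1],ey[0])),"yo",yo,"o",o)
    r=lambda p:np.round([(p-o)@ex,(p-o)@ey],4)
    for n,p in dict(b1=B[0],b2=B[1],b3=B[2],b4=B[3],piv=piv,ke=ke,open=op,back=P(554,193,.052),cup=P(118,312,.052)).items(): print(n,np.round(p,4),r(p))
    for y,x in((-.15,0),(-.03,0),(-.2,0)): print((x,y),np.round(o+ex*x+ey*y,4))
E
python3 m.py
```

```text
bores [[0.5712, 0.0926], [0.5627, 0.0437], [0.5542, -0.0061], [0.5452, -0.0551]] ey [0.1736448  0.98480835] 80.00019678011455 yo [np.float64(0.10493575596686096), np.float64(0.10605174766823933), np.float64(0.10209831881909986)] o [0.55638873 0.00786745]
b1 [0.5712 0.0926] [-0.0001  0.086 ]
b2 [0.5627 0.0437] [-0.      0.0364]
b3 [ 0.5542 -0.0061] [ 0.0002 -0.0141]
b4 [ 0.5452 -0.0551] [-0.0001 -0.064 ]
piv [ 0.5092 -0.0188] [-0.0418 -0.0344]
ke [ 0.4735 -0.08  ] [-0.0663 -0.101 ]
open [ 0.5207 -0.1872] [-0.0012 -0.1983]
back [ 0.542  -0.0806] [ 0.0012 -0.0896]
cup [0.4762 0.1561] [-0.1047  0.1321]
(0, -0.15) [ 0.5303 -0.1399]
(0, -0.03) [ 0.5512 -0.0217]
(0, -0.2) [ 0.5217 -0.1891]
```

```bash
python3 - <<'E'
from m import *
s=pickle.load(open("scene.pkl","rb"))
out=[]
for k in(c,s):
    im=k["pixels"].copy()
    for i in range(9):
        f=i/8;p=np.array([.282,-.557,.231])*(1-f)+f*np.array([.535,-.115,.231])
        for z,col in((.231,(255,0,255)),(0,(255,255,0))):
            u=proj(k,[p[0],p[1],z]);cv2.circle(im,(int(u[0]),int(u[1])),2,col,-1)
    out.append(im[100:360,250:512])
o_=np.hstack(out);cv2.imwrite("pics/path.png",cv2.resize(o_,None,fx=1.5,fy=1.5)[:,:,::-1])
tgt=o+ey*-.125
R=np.array([[ey[0],ex[0],0],[ey[1],ex[1],0],[0,0,-1]])
x0=np.array([np.cos(np.radians(26.86)),np.sin(np.radians(26.86))]);y0=np.array([x0[1],-x0[0]])
d=tgt-np.array([.2821,-.5571]);print(tgt,"toolx",d@x0/.15,"tooly",d@y0/.15)
E
```

```text
[ 0.53468313 -0.11523359] toolx 2.8331552315295823 tooly -1.8671650295358289
```

View pics/path.png

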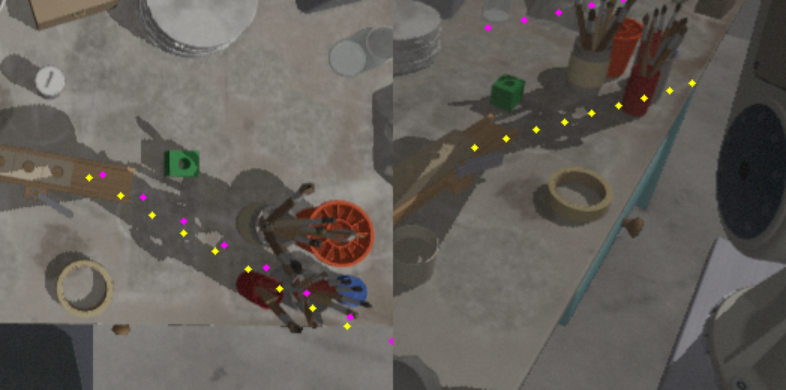

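The straight path passes over the red brush pot, at about (260,285) in the left panel. I'll go up first and swing round on the robot's side.

Emit:
jog_arm:
  steps: [0,0,-0.33,0,1,0,0,-0.66,0,1,0,0,-1,0,1,0.12,-0.31,-1,0,1,0.24,-0.62,-1,0,1]
  grip_force: 60

```text
time_s: 0.6
eef_pos: [0.2727, -0.4585, 0.3826]
tool_rot: [0.973, 0.232, 0.0, 0.001]
wrist_force: [0.7, 1.4, -0.7]
gripper_width: 0.143
gripper_force: 0.0
```

Emit:
jog_arm:
  steps: [0.15,-0.24,0,-0.09,1,0.3,-0.48,0,-0.18,1,0.45,-0.71,0,-0.27,1,0.61,-0.95,0,-0.36,1,0.61,-0.95,0,-0.45,1]

```text
time_s: 1.1
eef_pos: [0.2895, -0.2858, 0.3812]
tool_rot: [0.83, 0.558, 0.001, -0.001]
wrist_force: [-0.1, 0.2, 0.0]
gripper_width: 0.001
gripper_force: 0.0
```

```bash
cat > to.py <<'E'
import sys
from m import *
from scipy.spatial.transform import Rotation as Ro
s=robot.get_state();R=Ro.from_quat(s["tool_rot"]).as_matrix();p=np.array(s["eef_pos"])
rx,ry,z=[float(a)/1000 for a in sys.argv[1:4]]
t=np.append(o+ex*rx+ey*ry,z)
yaw=np.degrees(np.arctan2(R[1,0],R[0,0]))
print("at rail mm",np.round([(p[:2]-o)@ex*1e3,(p[:2]-o)@ey*1e3,p[2]*1e3],1),"yaw",round(yaw,2),"t",s["time_s"],"F",np.round(s["wrist_force"],1))
print("shift",np.round(R.T@(t-p)/.15,3),"turn",round(-(80-yaw)/90,3))
E
python3 to.py 0 -125 200
```

```text
at rail mm [-211.8 -335.6  381.2] yaw 67.84 t 1.1 F [-0.1  0.2  0. ]
shift [1.668 1.085 1.211] turn -0.135
```

Emit:
jog_arm:
  steps: [0.2,0.13,0.15,-0.07,1,0.41,0.27,0.3,-0.135,1,0.62,0.41,0.45,-0.135,1,0.83,0.54,0.6,-0.135,1,0.83,0.54,0.6,-0.135,1]

```text
time_s: 1.6
eef_pos: [0.4135, -0.2033, 0.2882]
tool_rot: [0.768, 0.641, -0.0, -0.002]
wrist_force: [-0.5, -0.1, 0.6]
gripper_width: -0.002
gripper_force: 0.0
```

```bash
python3 to.py 0 -125 150
```

```text
at rail mm [-104.1 -232.7  288.2] yaw 79.68 t 1.6 F [-0.5 -0.1  0.6]
shift [0.72  0.693 0.92 ] turn -0.004
```

Emit:
jog_arm:
  steps: [0.18,0.17,0.2,-0.004,1,0.36,0.34,0.4,-0.004,1,0.54,0.52,0.6,-0.004,1,0.72,0.69,0.8,-0.004,1,0.72,0.69,0.92,-0.004,1]

```text
time_s: 2.1
eef_pos: [0.536, -0.117, 0.1514]
tool_rot: [0.766, 0.643, 0.0, -0.0]
wrist_force: [-0.4, 0.7, -0.8]
gripper_width: 0.006
gripper_force: 0.0
```

```bash
python3 to.py 0 -125 16; python3 - <<'E'
from m import *
k=robot.read_camera("top");p=cv2.resize(k["pixels"][160:260,180:350],None,fx=4.7,fy=4.7,interpolation=cv2.INTER_CUBIC);cv2.imwrite("pics/t2.png",np.clip(p*1.5,0,255).astype(np.uint8)[:,:,::-1])
E
```

```text
at rail mm [   1.6 -126.5  151.4] yaw 79.99 t 2.1 F [-0.4  0.7 -0.8]
shift [ 0.009 -0.011  0.903] turn -0.0
```

View pics/t2.png

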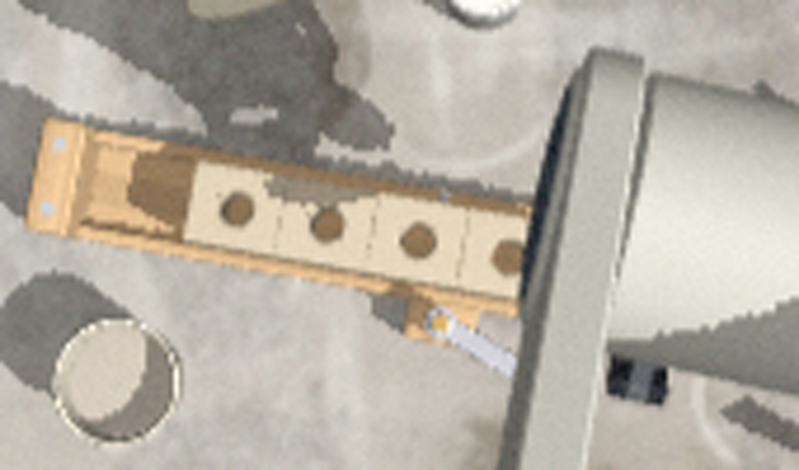

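The row is still in place (bores at (237,209) to (508,257)), and the arm hides the rail's open end. I'll descend into the channel.

Emit:
jog_arm:
  steps: [0,-0.01,0.25,0,1,0,-0.01,0.5,0,1,0,-0.01,0.7,0,1,0,-0.01,0.84,0,1,0,-0.01,0.89,0,1]

```text
time_s: 2.65
eef_pos: [0.5308, -0.119, 0.0186]
tool_rot: [0.767, 0.642, -0.001, -0.001]
wrist_force: [0.1, 0.4, 0.6]
gripper_width: -0.001
gripper_force: 0.0
```

```bash
python3 to.py 0 -36 18
```

```text
at rail mm [  -3.1 -129.4   18.6] yaw 79.83 t 2.65 F [0.1 0.4 0.6]
shift [0.623 0.019 0.004] turn -0.002
```

Emit:
jog_arm:
  steps: [0.05,0.015,0,0,1,0.1,0.015,0,0,1,0.15,0.015,0,0,1,0.18,0.015,0,0,1,0.21,0.015,0,0,1]

```text
time_s: 3.15
eef_pos: [0.5409, -0.088, 0.0209]
tool_rot: [0.766, 0.642, 0.0, 0.001]
wrist_force: [-2.5, -6.8, 5.0]
gripper_width: 0.006
gripper_force: 3.8
```

Emit:
jog_arm:
  steps: [0.025,0,0,0,1,0.05,0,0,0,1,0.075,0,0,0,1,0.1,0,0,0,1,0.125,0,0,0,1]

```text
time_s: 3.65
eef_pos: [0.5442, -0.07, 0.0209]
tool_rot: [0.766, 0.642, 0.0, 0.001]
wrist_force: [-1.3, -8.4, 6.9]
gripper_width: -0.001
gripper_force: 3.8
```

```bash
python3 to.py 0 -36 18
```

```text
at rail mm [  1.6 -78.8  20.9] yaw 79.92 t 3.65 F [-1.3 -8.4  6.9]
shift [ 0.286 -0.011  0.019] turn -0.001
```

Emit:
jog_arm:
  steps: [0.025,0,0,0,1,0.05,0,0,0,1,0.075,0,0,0,1,0.1,0,0,0,1,0.125,0,0,0,1]

```text
time_s: 4.15
eef_pos: [0.5475, -0.0516, 0.0209]
tool_rot: [0.766, 0.642, 0.0, 0.001]
wrist_force: [-1.5, -7.3, 5.8]
gripper_width: -0.002
gripper_force: 3.9
```

Emit:
jog_arm:
  steps: [0.02,0,0,0,1,0.04,0,0,0,1,0.06,0,0,0,1,0.075,0,0,0,1,0.09,0,0,0,1]

```text
time_s: 4.65
eef_pos: [0.5497, -0.0382, 0.0208]
tool_rot: [0.766, 0.642, 0.0, 0.001]
wrist_force: [-1.4, -7.1, 6.5]
gripper_width: -0.002
gripper_force: 3.7
```

```bash
python3 to.py 0 -36 18
```

```text
at rail mm [  1.4 -46.6  20.8] yaw 79.92 t 4.65 F [-1.4 -7.1  6.5]
shift [ 0.07  -0.01   0.019] turn -0.001
```

Emit:
jog_arm:
  steps: [0.01,0,0,0,1,0.02,0,0,0,1,0.03,0,0,0,1,0.04,0,0,0,1,0.05,0,0,0,1]

```text
time_s: 5.15
eef_pos: [0.551, -0.0309, 0.0208]
tool_rot: [0.766, 0.642, 0.0, 0.001]
wrist_force: [-1.7, -7.1, 5.7]
gripper_width: 0.002
gripper_force: 3.8
```

Emit:
jog_arm:
  steps: [0.005,0,0,0,1,0.01,0,0,0,1,0.015,0,0,0,1]

```text
time_s: 5.45
eef_pos: [0.5514, -0.0287, 0.0208]
tool_rot: [0.767, 0.642, 0.0, 0.001]
wrist_force: [-2.1, -6.9, 5.7]
gripper_width: 0.0
gripper_force: 3.8
```

Emit:
jog_arm:
  steps: [0.005,0,0,0,1,0.01,0,0,0,1,0.015,0,0,0,1]

```text
time_s: 5.75
eef_pos: [0.5515, -0.028, 0.0208]
tool_rot: [0.766, 0.643, -0.001, 0.002]
wrist_force: [-2.7, -22.6, 7.3]
gripper_width: 0.0
gripper_force: 11.7
```

Emit:
jog_arm:
  steps: [0.005,0,0,0,1,0.01,0,0,0,1]

```text
time_s: 5.95
eef_pos: [0.5515, -0.0279, 0.0209]
tool_rot: [0.766, 0.643, -0.001, 0.002]
wrist_force: [-4.6, -33.0, 8.7]
gripper_width: 0.002
gripper_force: 16.8
```

Emit:
jog_arm:
  steps: [0.005,0,0,0,1,0.01,0,0,0,1]

```text
time_s: 6.15
eef_pos: [0.5515, -0.0278, 0.0209]
tool_rot: [0.766, 0.643, -0.002, 0.003]
wrist_force: [-5.2, -44.5, 8.2]
gripper_width: 0.002
gripper_force: 22.0
```

```bash
python3 to.py 0 -36 18
```

```text
at rail mm [  1.4 -36.   20.9] yaw 80.06 t 6.15 F [ -5.2 -44.5   8.2]
shift [ 0.    -0.01   0.019] turn 0.001
```

Emit:
jog_arm:
  steps: [-0.05,0,0,0,1,-0.15,0,0,0,1,-0.3,0,0,0,1,-0.38,0,0,0,1,-0.4,0,-0.2,0,1]

```text
time_s: 6.65
eef_pos: [0.5383, -0.0828, 0.0473]
tool_rot: [0.767, 0.641, -0.002, -0.002]
wrist_force: [0.5, -1.0, 1.0]
gripper_width: 0.002
gripper_force: 0.0
```

Emit:
jog_arm:
  steps: [0,0,-0.3,0,1,0,0,-0.5,0,1,0,-0.2,-0.5,0,1,0,-0.45,-0.5,0,1,0,-0.6,-0.5,0,1]

```text
time_s: 7.15
eef_pos: [0.4499, -0.0657, 0.1248]
tool_rot: [0.767, 0.642, -0.0, -0.001]
wrist_force: [-0.3, -0.2, 0.2]
gripper_width: 0.001
gripper_force: 0.0
```

```bash
python3 to.py -92 -70 32;python3 - <<'E'
from m import *
k=robot.read_camera("top");p=cv2.resize(k["pixels"][160:260,180:350],None,fx=4.7,fy=4.7,interpolation=cv2.INTER_CUBIC);cv2.imwrite("pics/t3.png",np.clip(p*1.5,0,255).astype(np.uint8)[:,:,::-1])
th=np.radians
for d in(-20,-10,0,15,30,45,60,75,85,90):
    a=th(d);D=np.array([np.sin(a),-np.cos(a)]);T=np.array([np.cos(a),np.sin(a)])
    h=14.5*abs(T[0])+11*abs(T[1]);print(d,np.round(np.array([-42,-35])+50*D-(6+h)*T,1))
E
```

```text
at rail mm [-92.1 -91.  124.8] yaw 79.86 t 7.15 F [-0.3 -0.2  0.2]
shift [0.14  0.001 0.618] turn -0.002
-20 [-81.1 -74. ]
-10 [-72.5 -80.4]
0 [-62.5 -85. ]
15 [-51.1 -89.2]
30 [-37.8 -90.3]
45 [-23.6 -87.3]
60 [-10.1 -79.7]
75 [  1.  -67.6]
85 [  6.2 -57.5]
90 [  8. -52.]
```

View pics/t3.png

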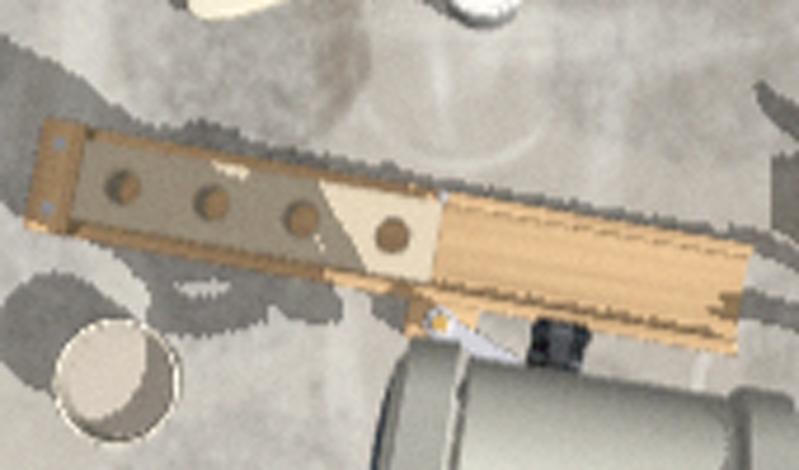

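The row is home, with its bores at (124,187) to (392,235) and prop 1 against the stop. Next I'll lower beside the keeper's outer face.

Emit:
jog_arm:
  steps: [0.14,-0.02,0,0,1,0.14,-0.02,0.2,0,1,0.14,-0.02,0.4,0,1,0.14,-0.02,0.55,0,1,0.14,-0.02,0.61,0,1]

```text
time_s: 7.7
eef_pos: [0.4523, -0.0448, 0.0317]
tool_rot: [0.767, 0.642, -0.001, -0.001]
wrist_force: [-0.3, -0.4, 0.3]
gripper_width: -0.001
gripper_force: 0.0
```

```bash
python3 to.py -72 -80 33
```

```text
at rail mm [-93.4 -70.   31.7] yaw 79.87 t 7.7 F [-0.3 -0.4  0.3]
shift [-0.067  0.143 -0.009] turn -0.001
```

Emit:
jog_arm:
  steps: [-0.027,0.083,0,0,1,-0.07,0.14,0,0,1,-0.1,0.207,0,0,1,-0.113,0.243,0,0,1,-0.127,0.283,0,0,1]

```text
time_s: 8.2
eef_pos: [0.4922, -0.0717, 0.034]
tool_rot: [0.767, 0.642, -0.0, -0.0]
wrist_force: [-3.7, 2.5, -0.4]
gripper_width: 0.0
gripper_force: 2.0
```

```bash
python3 to.py -38 -90 33
```

```text
at rail mm [-49.4 -89.5  34. ] yaw 79.84 t 8.2 F [-3.7  2.5 -0.4]
shift [-0.003  0.076  0.007] turn -0.002
```

Emit:
jog_arm:
  steps: [-0.007,0.047,0,0,1,-0.007,0.09,0,0,1,-0.003,0.135,0,0,1,0.013,0.183,0,0,1,0.035,0.228,0,0,1]

```text
time_s: 8.7
eef_pos: [0.527, -0.0722, 0.0335]
tool_rot: [0.767, 0.642, -0.0, 0.0]
wrist_force: [-4.4, -0.1, 0.2]
gripper_width: -0.001
gripper_force: 1.7
```

```bash
python3 to.py 1 -68 33
```

```text
at rail mm [-15.  -83.9  33.5] yaw 79.86 t 8.7 F [-4.4 -0.1  0.2]
shift [0.106 0.107 0.003] turn -0.002
```

Emit:
jog_arm:
  steps: [0.027,0.033,0,0,1,0.067,0.073,0,0,1,0.107,0.107,0,0,1,0.145,0.127,0,0,1,0.17,0.14,0,0,1]

```text
time_s: 9.2
eef_pos: [0.5523, -0.0502, 0.0333]
tool_rot: [0.767, 0.642, 0.0, 0.0]
wrist_force: [-1.6, -2.2, -2.0]
gripper_width: -0.002
gripper_force: 1.4
```

Emit:
jog_arm:
  steps: [0.01,0,0,0,1,0.02,0,0,0,1,0.025,0,0,0,1]

```text
time_s: 9.5
eef_pos: [0.5532, -0.047, 0.0336]
tool_rot: [0.767, 0.642, 0.001, 0.001]
wrist_force: [0.4, -2.6, -1.1]
gripper_width: 0.002
gripper_force: 1.3
```

```bash
python3 to.py 8 -52 33
```

```text
at rail mm [  6.4 -54.6  33.6] yaw 79.87 t 9.5 F [ 0.4 -2.6 -1.1]
shift [0.018 0.011 0.004] turn -0.001
```

Emit:
jog_arm:
  steps: [0.005,0,0,0,1,0.01,0,0,0,1,0.015,0,0,0,1,0.02,0,0,0,1]

```text
time_s: 9.9
eef_pos: [0.5531, -0.0444, 0.0336]
tool_rot: [0.767, 0.642, 0.0, 0.001]
wrist_force: [1.5, -8.3, 2.1]
gripper_width: 0.002
gripper_force: 4.5
```

Emit:
jog_arm:
  steps: [0.005,0,0,0,1,0.01,0,0,0,1]

```text
time_s: 10.1
eef_pos: [0.5532, -0.0441, 0.0336]
tool_rot: [0.766, 0.642, -0.001, 0.001]
wrist_force: [-1.9, -17.5, 1.5]
gripper_width: 0.005
gripper_force: 8.9
```

Emit:
jog_arm:
  steps: [0.005,0,0,0,1,0.01,0,0,0,1]

```text
time_s: 10.3
eef_pos: [0.5532, -0.0439, 0.0336]
tool_rot: [0.766, 0.643, -0.001, 0.002]
wrist_force: [-1.9, -26.4, 2.6]
gripper_width: -0.003
gripper_force: 13.2
```

```bash
python3 to.py 8 -52 33
```

```text
at rail mm [  5.9 -51.5  33.6] yaw 79.98 t 10.3 F [ -1.9 -26.4   2.6]
shift [-0.003  0.014  0.004] turn -0.0
```

Hard stop at y = -51.5 mm, as expected. I'll back off, lift and check.

Emit:
jog_arm:
  steps: [-0.05,0,0,0,1,-0.15,0,0,0,1,-0.25,0,-0.1,0,1,-0.3,0,-0.4,0,1,-0.4,0,-0.7,0,1]

```text
time_s: 10.8
eef_pos: [0.5414, -0.1006, 0.1396]
tool_rot: [0.767, 0.642, -0.001, -0.001]
wrist_force: [1.3, -0.4, -0.1]
gripper_width: 0.001
gripper_force: 0.0
```

Emit:
jog_arm:
  steps: [-0.2,-0.2,0,0,1,-0.4,-0.4,0,0,1,-0.4,-0.6,0,0,1,-0.4,-0.8,0,0,1,-0.4,-0.8,0,0,1]

```text
time_s: 11.3
eef_pos: [0.4095, -0.1377, 0.1386]
tool_rot: [0.767, 0.641, -0.001, -0.001]
wrist_force: [-0.1, 0.7, -0.4]
gripper_width: -0.002
gripper_force: 0.0
```

```bash
python3 - <<'E'
from m import *
k=robot.read_camera("top");p=cv2.resize(k["pixels"][150:260,180:350],None,fx=4.7,fy=4.7,interpolation=cv2.INTER_CUBIC);cv2.imwrite("pics/t4.png",np.clip(p*1.5,0,255).astype(np.uint8)[:,:,::-1])
E
```

```text
(no output)
```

View pics/t4.png

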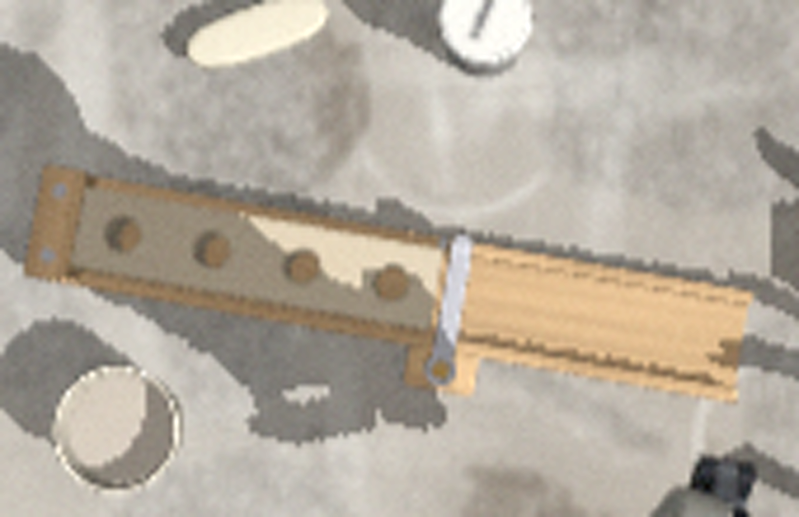

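The keeper lies square across the rail, from (440,370) to (461,240). The row is home and the bystanders haven't moved.

```bash
python3 -c "from workcell import robot;print(robot.close_job())"
```

```text
the job is handed in; nothing more can be done
None
```

The four props are home against the end stop as one touching row, the keeper is fully closed behind them, the jar, cup and brush were not moved, and I handed the job in at about 11 s of the 64 s allowed.

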